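# Pack the sealed culture containers into the carrier

### The arm

A 6-joint arm with a two-finger parallel gripper is mounted at the origin on the work surface. World frame = base frame: x ahead of the robot, y to its left, z up, the work surface at z = 0. Lengths are in mm, angles in degrees, forces in N, time in s.
With the tool pointing down it reaches from about 300 to 850 mm from the base axis. Payload 4.2 kg.
Tool frame: the origin (TCP) lies midway between the tips of the shut fingers; the grasp point (between the pads) lies env.hold_point_z behind it (env.hold_point_z is the distance from the TCP to the grasp point, in mm); z points along the fingers, y is the line along which they close (so a half turn about z gives the same grasp; the last joint's range is limited). The gripper opens to 91 mm and grips with 3 to 60 N. Pads are 32 mm wide; open, the fingers measure 118 mm over their backs; the gripper's body (76 mm by 178 mm) begins 60 mm behind the grasp point.
Start: joints at [-77.464, 18.312, 89.639, -0, 72.044, -1.146], TCP at [136.011, -558.699, 213.976] pointing down, gripper open.
Joint ranges: [-177.97, 177.97], [-48.28, 115.42], [12.27, 149.76], [-77.06, 257.06], [2.81, 150.46], [-146.56, 146.56]. Speed limits (degrees/s): [147.25, 147.25, 180, 180, 180, 180].

### API

Orientations are given as [roll, pitch, yaw] about the fixed x, y, z axes, in that order (R = Rz(yaw) Ry(pitch) Rx(roll)).
In Python, from workcell import env, viewer, spotter gives the robot as it stands.
- The arm moves only by the tool apply_moves, never from a script. Its arguments are lists of equal length, an entry for each row: "delta_pos": the shift along the world's x, y, z normalised to -1 to 1, where 1 is 120 mm, a list of three; "rot": the turn, a rotation vector about the world's x, y, z normalised to -1 to 1, where 1 is 1.5 rad, a list of three; "hand": the opening, from 0 (shut) to 1 (fully open). A call has 1 to 10 rows; each row is the pose to reach, as a shift and turn from the pose commanded when the call began; what a row does not reach only later rows make up. A row lasts 1/12 s, in which the tool goes at most 41.7 mm and 7.16 degrees, less where a joint would pass 70% of its speed; a pose out of reach is approached as far as the arm can. A call with a number of a shift or a turn outside -1 to 1 is refused whole. A call with a gripper value outside its range is refused whole. The fingers move at their own pace and stop on an object; "newtons" is the grip in N (left out, the last holds). Time passes only in rows, so rows that repeat a pose let the fingers close. It gives the time, the measured TCP pose, the force, the opening and the grip force at its end, in the units of the state.
- env.state(): the state, without advancing time (a new reading comes with each control period).
- viewer.grab_frame(name): name is "scene" or "top" or "wrist"; returns a dict with "pixels" (480x640x3 uint8, red, green, blue), "camera_matrix" (3x3 intrinsics, pixels), "R" (3x3) and "t" (3): a world point X has camera coordinates R X + t; the wrist camera has in their place "mount" (4x4, takes a point from camera to tool coordinates, whose origin is the TCP and whose axes are the flange's). Camera axes: x right, y down, z forward; pixel columns grow to the right and rows downward; lengths in mm; the calibration is good to about 2 mm. A picture is of the moment at which its call begins: read the wrist's pose just before it. There is no depth.
- env.job_done(): hands the job in; it is judged then, once.
Trained networks look in a picture, given as the dict that the camera call returned (one of the last four; its "shot" number tells which), for a name from the list of things; names that differ only in an ending like _2 or _b are one class to them, and where a whole thing is asked for, a point or a joint stands for the part that bears it (a point fixed in the world has none). Each returns a list of dicts, best first, with "score" (0 to 1); they miss things now and then, are a little off and sometimes report something else, mostly with a low value. They report only what shows in the picture. A call takes as long as a camera call. They do not tell look-alikes from the thing itself.
- spotter.trace(picture, query): "mask" (480x640 bool, what is visible of it) and "box" ([centre column, centre row, width, height] in pixels, round what is visible of it).
- spotter.landmark_of(picture, query): "position" ([column, row] in pixels: a listed point, or the origin of a listed thing).
The state is a dict: "time_s": time; "qpos": joint angles; "qvel": joint speeds; "effort": joint torques, N m; "ee_pos": TCP position; "ee_rot": TCP orientation; "force": force on the tool from outside, world axes, zero at the start; "torque": the same for the moment, N m; "gripper_width": finger opening in mm; "gripper_force": force on a finger pad.
Only numpy, scipy, OpenCV 4.12 (cv2) and the standard library are available. Lean on these libraries where they do the work, as an engineer would, in place of code of your own. Each camera call takes 0.05 s, during which the arm holds its last target. There are 200 camera calls.

### The job

Pack the three sealed sample containers (the dish, the jar and the vial that have lids) into the steel carrier tray for the incubator: set each one down upright, without dropping it, inside the ring collar of its own size, the dish in the largest, the jar in the middle one, the vial in the smallest. Keep them upright on the way, and leave the three open containers without lids standing where they are.

Things in the scene. Friction and masses are not known exactly. Their poses are not given: they have to be found in the camera images.
- dish: Sealed dish: low white plastic pot, closed by a flat lid with a ribbed edge. 60 mm diameter (body below the lid 58 mm), 24 mm high, about 60 g. Round, so its yaw means nothing. Origin: centre of its underside; z up along its axis. Stands loose on the bench at the start.
- jar: Sealed jar: white plastic jar, closed by a ribbed flat screw lid. 46 mm diameter at the lid (body 44 mm), 48 mm high, lid the top 15 mm, about 70 g. Round, so its yaw means nothing. Origin: centre of its underside; z up along its axis. Stands loose on the bench at the start.
- vial: Sealed vial: slim white plastic vial, closed by a ribbed flat cap. 33 mm diameter at the cap (body 31 mm), 72 mm high, cap the top 17 mm, about 50 g. Round, so its yaw means nothing. Origin: centre of its underside; z up along its axis. Stands loose on the bench at the start.
- open_dish: Open dish: the same white dish without a lid, a hollow cup with dark red agar on its floor. 58 mm diameter, 22 mm high. To be left alone. Round, so its yaw means nothing. Origin: centre of its underside; z up along its axis. Stands loose on the bench at the start.
- open_jar: Open jar: the same white jar without a lid, hollow, dark red agar on its floor. 44 mm diameter, 44 mm high. To be left alone. Round, so its yaw means nothing. Origin: centre of its underside; z up along its axis. Stands loose on the bench at the start.
- open_vial: Open vial: the same white vial without a cap, hollow, dark red agar on its floor. 31 mm diameter, 66 mm high. To be left alone. Round, so its yaw means nothing. Origin: centre of its underside; z up along its axis. Stands loose on the bench at the start.
- carrier: Fixed steel tray, 116 (x) by 300 (y) mm, floor 3 mm thick, walls 10 mm high and 3 mm thick; at each end (y = +-148 mm) a wire handle 68 mm wide, top 49 mm above the bench. Origin: centre of its underside. Three collars stand on its floor in a row along its y, at -93, 0 and +93 mm; which is where changes. Its x, across the row, points roughly away from the robot.
- dish_collar: The largest of three black ring collars fixed on the tray floor: the place of the sealed dish (60 mm). Inner diameter 78 mm, outer 86 mm, 6 mm high, open in the middle, so the dish stands on the tray floor inside it. Origin: centre of the ring's underside, 3 mm above the bench (ring top 9 mm above the bench). Axes as the carrier's.
- jar_collar: The middle-sized of three black ring collars fixed on the tray floor: the place of the sealed jar (46 mm). Inner diameter 64 mm, outer 72 mm, 6 mm high, open in the middle, so the jar stands on the tray floor inside it. Origin: centre of the ring's underside, 3 mm above the bench (ring top 9 mm above the bench). Axes as the carrier's.
- vial_collar: The smallest of three black ring collars fixed on the tray floor: the place of the sealed vial (33 mm). Inner diameter 51 mm, outer 59 mm, 6 mm high, open in the middle, so the vial stands on the tray floor inside it. Origin: centre of the ring's underside, 3 mm above the bench (ring top 9 mm above the bench). Axes as the carrier's.
There are look-alikes about, which are no part of the job. What is shaped like the jar but turquoise is not meant. What is shaped like the vial but orange is not meant.

How it is judged:
By the outcome, as a careful person would: the job done as asked, in the order asked, and still so for the second after the job is handed in, with the robot touching nothing.
It also fails if it takes over 80 s, if anything falls off the work surface, if the arm or the gripper's body presses on something with over 40 N, if the wrist force passes 120 N, or if a joint passes its speed limit or range.

## Working session

There is one attempt and no reset: what is moved stays moved. The work goes in short steps, Python scripts to look and compute and a tool call to move; the robot and the scene stay as the last step left them, time stands still between calls to the robot, and variables do not carry over. Pictures are saved under pics/ and viewed, at most 14 in all, crops included, and the job is handed in when it is done.

Besides the shell and the picture viewer there is one more tool, called after "Request:" by a JSON object that holds its "method" and its "body", one argument or row to a line. apply_moves: Moves the arm, as the interface text tells. Its arguments: {"type":"object","properties":{"delta_pos":{"type":"array"},"rot":{"type":"array"},"hand":{"type":"array"},"newtons":{"type":"number"}},"required":["delta_pos","rot","hand"]}

```bash
mkdir -p pics
cat > h.py <<'E'
import numpy as np, cv2
from workcell import env, viewer, spotter
def ray(f,p):
    K=f["camera_matrix"]; d=np.linalg.inv(K)@[p[0],p[1],1]
    return -f["R"].T@f["t"], f["R"].T@d
def onz(f,p,z):
    o,d=ray(f,p); return o+d*(z-o[2])/d[2]
def proj(f,X):
    c=f["R"]@np.array(X,float)+f["t"]; u=f["camera_matrix"]@c; return u[:2]/u[2]
def save(f,n): cv2.imwrite("pics/"+n,cv2.cvtColor(f["pixels"],cv2.COLOR_RGB2BGR))
names="dish jar vial open_dish open_jar open_vial dish_collar jar_collar vial_collar carrier".split()
E
python3 - <<'E'
from h import *
print(env.hold_point_z, env.state())
for c in ("scene","top"):
    f=viewer.grab_frame(c); save(f,c+"0.png"); print(c)
    for n in names:
        for r in spotter.trace(f,n)[:4]:
            print(n,round(r["score"],2),np.round(r["box"]))
        for r in spotter.landmark_of(f,n)[:4]:
            print("   lm",round(r["score"],2),np.round(r["position"]),np.round(onz(f,r["position"],3 if "c" in n[-9:] and n.find("coll")>0 else 0)))
E
```

```text
18.8 {'time_s': 0.0, 'qpos': array([-7.74627031e+01,  1.83503896e+01,  8.97089284e+01, -2.49648814e-03,
        7.20425359e+01, -1.14745886e+00]), 'qvel': array([ 0.03297915,  0.02927328,  0.04896778,  0.02009407,  0.02643466,
       -0.00339422]), 'effort': array([ 6.78480192e-04, -4.12463343e+01, -2.31976962e+01,  7.28923618e-02,
        4.57210641e-02, -1.62722918e-04]), 'ee_pos': array([ 135.8921045 , -558.17393472,  213.11573342]), 'ee_rot': array([-1.79898119e+02,  3.33341523e-04,  1.36855278e+01]), 'force': array([-0.82560385, -0.71194511,  0.80228945]), 'torque': array([ 0.01667956, -0.02701044,  0.05785089]), 'gripper_force': 0.0, 'gripper_width': 91.18234849120347}
scene
dish 0.6 [364. 210.  27.  28.]
   lm 0.94 [366. 210.] [417. 196.   0.]
jar 0.81 [124. 298.  34.  33.]
jar 0.77 [ 95. 266.  30.  33.]
   lm 0.76 [130. 309.] [ 368. -302.    0.]
   lm 0.58 [ 99. 276.] [ 264. -313.    0.]
   lm 0.42 [388. 301.] [623.  74.   0.]
vial 0.92 [389. 164.  19.  37.]
vial 0.57 [406. 152.  18.  33.]
   lm 0.92 [403. 164.] [349. 358.   0.]
   lm 0.78 [384. 173.] [348. 304.   0.]
open_di
[... 888 characters left out ...]
.]
vial 0.52 [180. 291.  19.  18.]
   lm 0.81 [184. 292.] [341. 363.   0.]
   lm 0.66 [211. 286.] [355. 299.   0.]
open_dish 0.83 [418. 255.  32.  26.]
   lm 0.75 [414. 256.] [ 431. -168.    0.]
open_jar 0.64 [318. 242.  19.  19.]
   lm 0.57 [318. 245.] [455.  55.   0.]
   lm 0.41 [368. 243.] [461. -62.   0.]
open_vial 0.72 [369. 243.  18.  19.]
   lm 0.49 [366. 245.] [455. -57.   0.]
dish_collar 0.74 [277. 170.  36.  32.]
   lm 0.73 [278. 171.] [633. 154.   3.]
   lm 0.61 [211. 289.] [348. 299.   3.]
   lm 0.66 [318. 171.] [633.  58.   3.]
vial_collar 0.47 [355. 173.  24.  25.]
   lm 0.43 [355. 176.] [622. -30.   3.]
carrier 0.59 [316. 172. 134.  55.]
   lm 0.98 [316. 170.] [637.  64.   0.]
```

Run:
```python
import cv2
a=cv2.imread("pics/scene0.png");b=cv2.imread("pics/top0.png")
cv2.imwrite("pics/both.png",cv2.resize(a[120:400,60:480],(798,532)))
cv2.imwrite("pics/topc.png",cv2.resize(b[130:370,150:520],(796,516)))
```

```text
(no output)
```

View pics/both.png

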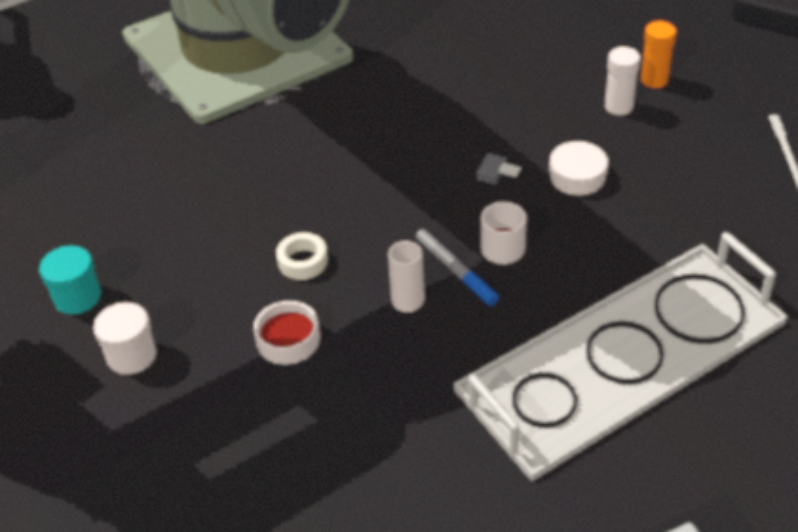

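View pics/topc.png

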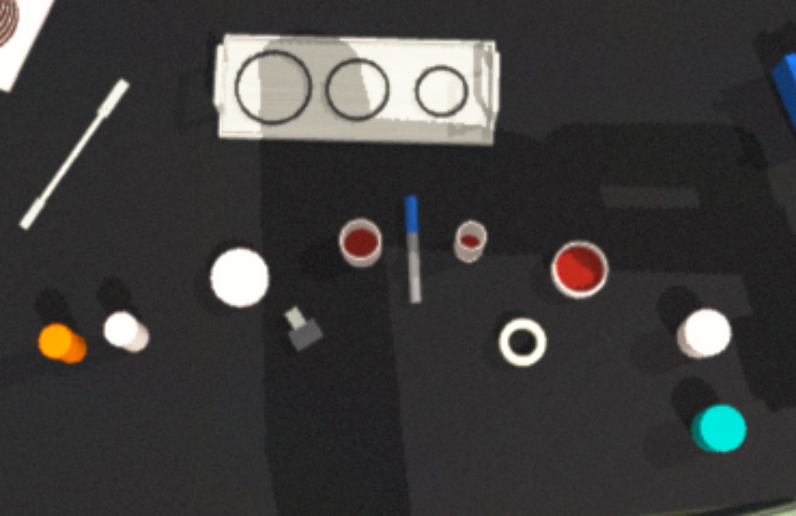

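Candidates in the scene image:
- **Dish:** white lidded dish (364,210), open dish with red agar (212,295), white ring (219,254).
- **Jar:** white lidded jar (124,298), turquoise jar (95,266), open jar (326,243).
- **Vial:** white capped vial (389,164), orange vial (406,152), open vial (274,264).

My choices are (364,210), (124,298) and (389,164). The dish collar is at (427,283), the jar collar at (387,304) and the vial collar at (346,332).

I'll move towards the dish and check it from close by.

Request:
{"method": "apply_moves", "body": {
  "delta_pos": [
    [0.35, 0.35, 0],
    [0.7, 0.7, 0],
    [1, 1, 0],
    [1, 1, 0],
    [1, 1, 0],
    [1, 1, 0]
  ],
  "rot": [
    [0, 0, 0.08],
    [0, 0, 0.16],
    [0, 0, 0.24],
    [0, 0, 0.32],
    [0, 0, 0.4],
    [0, 0, 0.444]
  ],
  "hand": [1, 1, 1, 1, 1, 1]
}}

```text
time_s: 2.6
ee_pos: [257.8, -436.8, 214.3]
ee_rot: [180.0, -0.0, 52.4]
force: [0.6, -1.1, 0.3]
gripper_width: 91.8
gripper_force: 0.0
```

Request:
{"method": "apply_moves", "body": {
  "delta_pos": [
    [0.35, 0.35, 0],
    [0.7, 0.7, 0],
    [1, 1, 0],
    [1, 1, 0],
    [1, 1, 0],
    [1, 1, 0]
  ],
  "rot": [
    [0, 0, 0.08],
    [0, 0, 0.16],
    [0, 0, 0.24],
    [0, 0, 0.32],
    [0, 0, 0.4],
    [0, 0, 0.444]
  ],
  "hand": [1, 1, 1, 1, 1, 1]
}}

```text
time_s: 3.1
ee_pos: [377.8, -316.7, 214.1]
ee_rot: [180.0, -0.0, 90.6]
force: [-0.3, -0.2, -0.8]
gripper_width: 90.6
gripper_force: 0.0
```

Request:
{"method": "apply_moves", "body": {
  "delta_pos": [
    [0.1, 0.3, 0],
    [0.2, 0.6, 0],
    [0.33, 1, 0],
    [0.33, 1, 0]
  ],
  "rot": [
    [0, 0, 0],
    [0, 0, 0],
    [0, 0, 0],
    [0, 0, 0]
  ],
  "hand": [1, 1, 1, 1]
}}

```text
time_s: 3.43
ee_pos: [416.4, -194.2, 214.1]
ee_rot: [180.0, -0.2, 90.2]
force: [-0.4, 0.3, -0.0]
gripper_width: 91.4
gripper_force: 0.0
```

Request:
{"method": "apply_moves", "body": {
  "delta_pos": [
    [0, 0.33, 0],
    [0, 0.67, 0],
    [0, 1, 0],
    [0, 1, 0]
  ],
  "rot": [
    [0, 0, 0],
    [0, 0, 0],
    [0, 0, 0],
    [0, 0, 0]
  ],
  "hand": [1, 1, 1, 1]
}}

```text
time_s: 3.77
ee_pos: [414.9, -73.4, 214.1]
ee_rot: [-180.0, -0.2, 90.4]
force: [-0.9, -0.5, 0.2]
gripper_width: 91.2
gripper_force: 0.0
```

Request:
{"method": "apply_moves", "body": {
  "delta_pos": [
    [0, 0.33, 0],
    [0, 0.67, 0],
    [0, 1, 0],
    [0, 1, 0]
  ],
  "rot": [
    [0, 0, 0],
    [0, 0, 0],
    [0, 0, 0],
    [0, 0, 0]
  ],
  "hand": [1, 1, 1, 1]
}}

```text
time_s: 4.1
ee_pos: [415.6, 46.3, 214.2]
ee_rot: [180.0, -0.2, 90.4]
force: [0.2, -1.4, -0.0]
gripper_width: 91.2
gripper_force: 0.0
```

Request:
{"method": "apply_moves", "body": {
  "delta_pos": [
    [0, 0.33, 0],
    [0, 0.67, 0],
    [0, 1, 0],
    [0, 1, 0],
    [0, 1, 0]
  ],
  "rot": [
    [0, 0, 0],
    [0, 0, 0],
    [0, 0, 0],
    [0, 0, 0],
    [0, 0, 0]
  ],
  "hand": [1, 1, 1, 1, 1]
}}

```text
time_s: 4.52
ee_pos: [415.9, 162.0, 213.8]
ee_rot: [180.0, 0.0, 90.2]
force: [-0.6, -0.8, -0.3]
gripper_width: 91.2
gripper_force: 0.0
```

```bash
cat >> h.py <<'E'
from scipy.spatial.transform import Rotation as Ro
from scipy.optimize import least_squares
def wrist():
    s=env.state(); f=viewer.grab_frame("wrist"); M=f["mount"]
    Rt=Ro.from_euler("xyz",s["ee_rot"],degrees=True).as_matrix()
    Rc=Rt@M[:3,:3]; tc=Rt@M[:3,3]+s["ee_pos"]
    f["R"]=Rc.T; f["t"]=-Rc.T@tc
    return f
dim={"dish":(30,24),"jar":(23,48),"vial":(16.5,72),"open_dish":(29,22),"open_jar":(22,44),"open_vial":(15.5,66),"dish_collar":(43,6),"jar_collar":(36,6),"vial_collar":(29.5,6)}
def fit(f,n,box,z0=0):
    r,h=dim[n]; a=np.linspace(0,2*np.pi,60); b=np.array(box)
    def res(p):
        q=np.array([proj(f,(p[0]+r*np.cos(t),p[1]+r*np.sin(t),z)) for z in(z0,z0+h) for t in a])
        lo,hi=q.min(0),q.max(0); return np.r_[(lo+hi)/2-b[:2],0*(hi-lo)], hi-lo
    x0=onz(f,b[:2],z0+h/2)[:2]
    s=least_squares(lambda p:res(p)[0],x0); return s.x,res(s.x)[1]-b[2:]
def look(f,ns):
    for n in ns:
        for r in spotter.trace(f,n)[:3]:
            if r["score"]<.35: continue
            p,d=fit(f,n,r["box"],3 if "collar" in n else 0)
            m=r["mask"]; print(n,round(r["score"],2),np.round(r["box"]),np.round(p,1),"size diff",np.round(d),"col",f["pixels"][m].mean(0).round())
E
python3 - <<'E'
from h import *
f=wrist(); save(f,"w1.png"); print(f["mount"].round(2))
look(f,["dish","vial"])
for c in("scene","top"):
    f=viewer.grab_frame(c);print(c);look(f,["dish","jar","vial","dish_collar","jar_collar","vial_collar"])
E
```

```text
[[ 0.0000e+00 -9.7000e-01 -2.5000e-01  7.1380e+01]
 [ 1.0000e+00 -0.0000e+00  0.0000e+00 -1.0000e-01]
 [-0.0000e+00 -2.5000e-01  9.7000e-01 -1.7039e+02]
 [ 0.0000e+00  0.0000e+00  0.0000e+00  1.0000e+00]]
dish 0.77 [328. 196.  57.  58.] [418.5 185.9] size diff [-0.  0.] col [252. 251. 251.]
vial 0.8 [245.  15.  50.  26.] [346.5 346.1] size diff [ 5. 46.] col [173.  94.  52.]
vial 0.74 [258.  73.  48.  53.] [356.  299.5] size diff [2. 3.] col [219. 211. 210.]
scene
dish 0.85 [364. 210.  32.  25.] [421.2 182.9] size diff [-2.  3.] col [223. 210. 203.]
dish 0.4 [388. 162.  26.  42.] [334.6 325.5] size diff [  3. -16.] col [176. 164. 157.]
jar 0.95 [127. 300.  32.  36.] [ 366.9 -300.2] size diff [2. 3.] col [204. 192. 185.]
jar 0.57 [ 95. 269.  31.  31.] [ 265.5 -316.4] size diff [2. 6.] col [ 38. 158. 150.]
vial 0.93 [405. 147.  20.  33.] [339.1 368.1] size diff [-2.  2.] col [183. 101.  25.]
vial 0.86 [388. 163.  26.  36.] [357.5 301.9] size diff [-8.  1.] col [173. 161. 154.]
dish_collar 0.58 [427. 284.  46.  35.] [635.5 154.8] size diff [3. 3.] col [102.  98.  94.]
jar_collar 0.73 [3
[... 193 characters left out ...]
08.  28.  30.] [411.2 189.6] size diff [ 1. -8.] col [228. 215. 208.]
top
jar 0.82 [484. 330.  32.  23.] [ 263.1 -315.7] size diff [-6. -1.] col [  2. 209. 199.]
jar 0.78 [476. 284.  24.  24.] [ 366.1 -301.1] size diff [ 1. -1.] col [241. 237. 233.]
vial 0.6 [204. 285.  12.  13.] [354.1 307.5] size diff [9. 6.] col [218. 203. 190.]
vial 0.5 [181. 293.  24.  18.] [335.4 359.5] size diff [-1.  0.] col [225. 128.   2.]
jar_collar 0.64 [313. 171.  25.  30.] [633.5  69.4] size diff [ 5. -0.] col [125. 120. 113.]
vial_collar 0.62 [356. 177.  18.  23.] [619.5 -33. ] size diff [7. 2.] col [115. 110. 105.]
vial_collar 0.39 [419. 258.  28.  24.] [ 426.1 -177. ] size diff [-2.  1.] col [193.  93.  82.]
```

View pics/w1.png

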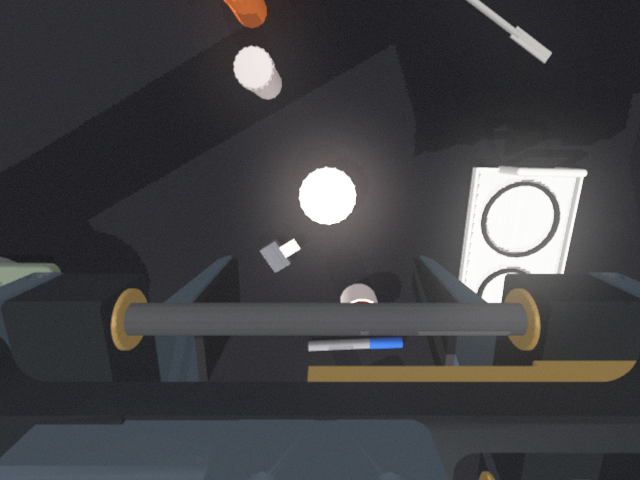

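The wrist view shows the closed, ribbed white dish at (328,196). The white vial is at (258,73) with the orange one at its left, and the dish collar is at (520,218). The choice is confirmed, so I'll pick up the dish.

Request:
{"method": "apply_moves", "body": {
  "delta_pos": [
    [0.025, 0.2, -0.2],
    [0.025, 0.2, -0.5],
    [0.025, 0.2, -0.8],
    [0.025, 0.2, -1],
    [0.025, 0.2, -1]
  ],
  "rot": [
    [0, 0, 0],
    [0, 0, 0],
    [0, 0, 0],
    [0, 0, 0],
    [0, 0, 0]
  ],
  "hand": [1, 1, 1, 1, 1]
}}

```text
time_s: 5.78
ee_pos: [415.0, 184.0, 89.7]
ee_rot: [-179.4, 0.2, 90.0]
force: [-1.0, -0.2, 0.2]
gripper_width: 91.2
gripper_force: 0.0
```

Request:
{"method": "apply_moves", "body": {
  "delta_pos": [
    [0, 0, -0.2],
    [0, 0, -0.4],
    [0, 0, -0.6],
    [0, 0, -0.7],
    [0, 0, -0.7],
    [0, 0, -0.7]
  ],
  "rot": [
    [0, 0, 0],
    [0, 0, 0],
    [0, 0, 0],
    [0, 0, 0],
    [0, 0, 0],
    [0, 0, 0]
  ],
  "hand": [1, 1, 1, 1, 1, 1]
}}

```text
time_s: 6.28
ee_pos: [419.5, 185.7, 10.8]
ee_rot: [179.9, -0.0, 90.0]
force: [0.8, 0.7, -0.0]
gripper_width: 91.2
gripper_force: 0.0
```

Request:
{"method": "apply_moves", "body": {
  "delta_pos": [
    [0, 0, 0],
    [0, 0, 0],
    [0, 0, 0],
    [0, 0, 0],
    [0, 0, 0],
    [0, 0, 0],
    [0, 0, 0],
    [0, 0, 0]
  ],
  "rot": [
    [0, 0, 0],
    [0, 0, 0],
    [0, 0, 0],
    [0, 0, 0],
    [0, 0, 0],
    [0, 0, 0],
    [0, 0, 0],
    [0, 0, 0]
  ],
  "hand": [0.75, 0.7, 0.65, 0.6, 0.55, 0.5, 0.5, 0.5],
  "newtons": 20
}}

```text
time_s: 6.95
ee_pos: [418.8, 185.4, 10.4]
ee_rot: [180.0, -0.0, 90.0]
force: [-1.2, -0.5, 5.3]
gripper_width: 58.9
gripper_force: 20.0
```

Request:
{"method": "apply_moves", "body": {
  "delta_pos": [
    [0, 0, 0.08],
    [0, 0, 0.2],
    [0, 0, 0.4],
    [0, 0, 0.6],
    [0, 0, 0.8],
    [0, 0, 0.83]
  ],
  "rot": [
    [0, 0, 0],
    [0, 0, 0],
    [0, 0, 0],
    [0, 0, 0],
    [0, 0, 0],
    [0, 0, 0]
  ],
  "hand": [0.5, 0.5, 0.5, 0.5, 0.5, 0.5]
}}

```text
time_s: 7.45
ee_pos: [420.8, 186.2, 112.9]
ee_rot: [179.6, -0.2, 90.0]
force: [0.8, 0.8, -0.5]
gripper_width: 59.3
gripper_force: 20.0
```

Request:
{"method": "apply_moves", "body": {
  "delta_pos": [
    [0.1, 0, 0],
    [0.3, -0.1, 0],
    [0.5, -0.15, 0],
    [0.7, -0.2, 0],
    [0.9, -0.25, 0],
    [0.9, -0.25, 0]
  ],
  "rot": [
    [0, 0, 0],
    [0, 0, 0],
    [0, 0, 0],
    [0, 0, 0],
    [0, 0, 0],
    [0, 0, 0]
  ],
  "hand": [0.5, 0.5, 0.5, 0.5, 0.5, 0.5]
}}

```text
time_s: 7.95
ee_pos: [531.3, 154.2, 107.7]
ee_rot: [179.9, 0.0, 89.9]
force: [1.3, 0.2, -0.4]
gripper_width: 59.3
gripper_force: 20.0
```

Request:
{"method": "apply_moves", "body": {
  "delta_pos": [
    [0.1, 0, 0],
    [0.3, -0.1, 0],
    [0.5, -0.15, 0],
    [0.7, -0.2, 0],
    [0.87, -0.25, 0],
    [0.87, -0.25, 0],
    [0.87, -0.25, 0]
  ],
  "rot": [
    [0, 0, 0],
    [0, 0, 0],
    [0, 0, 0],
    [0, 0, 0],
    [0, 0, 0],
    [0, 0, 0],
    [0, 0, 0]
  ],
  "hand": [0.5, 0.5, 0.5, 0.5, 0.5, 0.5, 0.5]
}}

```text
time_s: 8.53
ee_pos: [630.9, 124.7, 107.0]
ee_rot: [-179.8, 0.0, 89.9]
force: [0.6, 0.1, -0.2]
gripper_width: 59.1
gripper_force: 20.0
```

Run:
```python
from h import *
print(env.state()["ee_pos"],env.state()["gripper_width"])
f=wrist(); save(f,"w2.png"); look(f,["dish_collar","jar_collar","vial_collar","carrier"][:3])
f=viewer.grab_frame("scene"); look(f,["jar_collar","vial_collar"])
f=viewer.grab_frame("top"); look(f,["jar_collar","vial_collar"])
```

```text
[630.86072982 124.69130056 107.04415639] 59.149817044296654
dish_collar 0.81 [332. 191. 111. 102.] [635.9 163.4] size diff [-1.  9.] col [105. 104. 103.]
jar_collar 0.71 [388. 304.  39.  39.] [630.4  66.2] size diff [ 3. -4.] col [100.  97.  93.]
vial_collar 0.66 [345. 333.  37.  29.] [634.4 -32.8] size diff [-1.  2.] col [114. 110. 106.]
vial_collar 0.61 [356. 173.  19.  28.] [628.9 -33. ] size diff [ 6. -3.] col [110. 106. 100.]
```

View pics/w2.png

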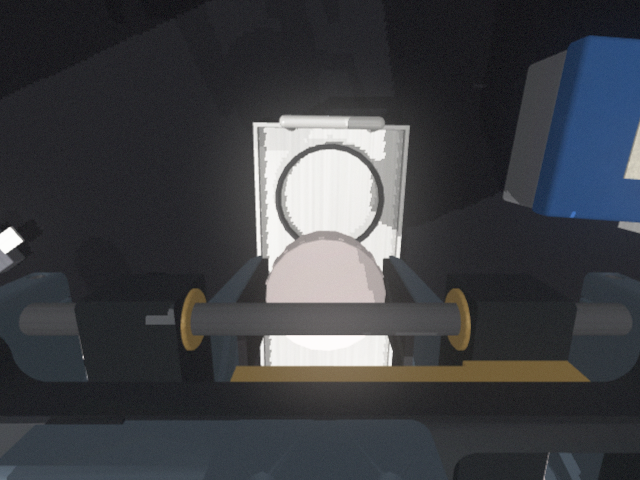

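The wrist view shows the ring collar centred near (331,196). Its lower edge is hidden by the held dish, which is upright. That puts the collar at about (635,159).

Request:
{"method": "apply_moves", "body": {
  "delta_pos": [
    [0.033, 0.1, 0],
    [0.033, 0.2, 0],
    [0.033, 0.283, -0.1],
    [0.033, 0.283, -0.3],
    [0.033, 0.283, -0.5],
    [0.033, 0.283, -0.65],
    [0.033, 0.283, -0.72],
    [0.033, 0.283, -0.75],
    [0.033, 0.283, -0.75],
    [0.033, 0.283, -0.75]
  ],
  "rot": [
    [0, 0, 0],
    [0, 0, 0],
    [0, 0, 0],
    [0, 0, 0],
    [0, 0, 0],
    [0, 0, 0],
    [0, 0, 0],
    [0, 0, 0],
    [0, 0, 0],
    [0, 0, 0]
  ],
  "hand": [0.5, 0.5, 0.5, 0.5, 0.5, 0.5, 0.5, 0.5, 0.5, 0.5]
}}

```text
time_s: 9.87
ee_pos: [635.7, 159.8, 20.3]
ee_rot: [179.9, -0.0, 90.0]
force: [-0.0, 0.0, -0.3]
gripper_width: 59.6
gripper_force: 20.0
```

Run:
```python
from h import *
print(env.state()["ee_pos"],env.state()["force"])
f=viewer.grab_frame("scene"); cv2.imwrite("pics/s3.png",cv2.cvtColor(cv2.resize(f["pixels"][220:380,300:500],(800,640)[:1]+(600,)),cv2.COLOR_RGB2BGR))
look(f,["dish","dish_collar"])
```

```text
[635.65858528 159.7719077   20.25039518] [-0.04341543  0.0352015  -0.2888644 ]
dish 0.77 [425. 276.  25.  31.] [623.6 160.7] size diff [10.  2.] col [214. 202. 195.]
dish_collar 0.74 [427. 284.  44.  30.] [635.9 153.8] size diff [4. 8.] col [103. 100.  96.]
dish_collar 0.37 [325. 242.  23.  29.] [442.3  70.8] size diff [21.  5.] col [185. 172. 165.]
```

View pics/s3.png

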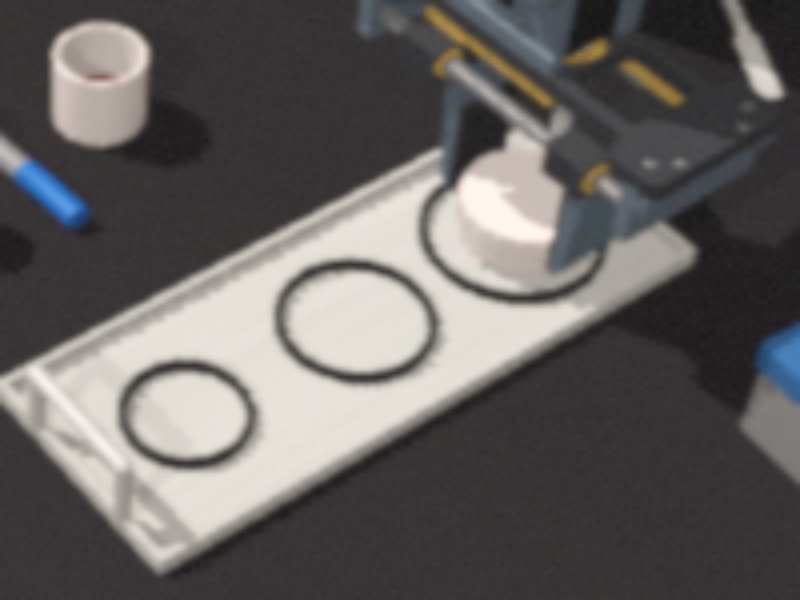

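The held dish hovers inside the large ring, at crop pixel (520,215). I'll lower it the last few millimetres.

Request:
{"method": "apply_moves", "body": {
  "delta_pos": [
    [0, -0.017, -0.015],
    [0, -0.017, -0.03],
    [0, -0.017, -0.042],
    [0, -0.017, -0.05],
    [0, -0.017, -0.055],
    [0, -0.017, -0.058],
    [0, -0.017, -0.058]
  ],
  "rot": [
    [0, 0, 0],
    [0, 0, 0],
    [0, 0, 0],
    [0, 0, 0],
    [0, 0, 0],
    [0, 0, 0],
    [0, 0, 0]
  ],
  "hand": [0.5, 0.5, 0.5, 0.5, 0.5, 0.5, 0.5]
}}

```text
time_s: 10.6
ee_pos: [634.9, 157.1, 13.5]
ee_rot: [180.0, 0.0, 90.0]
force: [-2.3, -0.5, 4.6]
gripper_width: 59.8
gripper_force: 20.0
```

Request:
{"method": "apply_moves", "body": {
  "delta_pos": [
    [0, 0, 0],
    [0, 0, 0],
    [0, 0, 0],
    [0, 0, 0],
    [0, 0, 0.02],
    [0, 0, 0.1],
    [0, 0, 0.35],
    [0, 0, 0.7],
    [0, 0, 1],
    [0, 0, 1]
  ],
  "rot": [
    [0, 0, 0],
    [0, 0, 0],
    [0, 0, 0],
    [0, 0, 0],
    [0, 0, 0],
    [0, 0, 0],
    [0, 0, 0],
    [0, 0, 0],
    [0, 0, 0],
    [0, 0, 0]
  ],
  "hand": [0.7, 0.75, 0.8, 0.85, 0.9, 0.9, 0.9, 0.9, 1, 1]
}}

```text
time_s: 11.43
ee_pos: [639.9, 158.4, 142.3]
ee_rot: [179.1, -0.2, 90.0]
force: [0.7, -0.5, 0.9]
gripper_width: 90.5
gripper_force: 0.0
```

Request:
{"method": "apply_moves", "body": {
  "delta_pos": [
    [-0.19, -0.33, 0.15],
    [-0.38, -0.66, 0.3],
    [-0.56, -1, 0.5],
    [-0.56, -1, 0.56],
    [-0.56, -1, 0.56]
  ],
  "rot": [
    [0, 0, 0],
    [0, 0, 0],
    [0, 0, 0],
    [0, 0, 0],
    [0, 0, 0]
  ],
  "hand": [1, 1, 1, 1, 1]
}}

```text
time_s: 11.85
ee_pos: [567.6, 33.8, 204.6]
ee_rot: [179.6, 0.1, 89.8]
force: [1.0, 0.1, 1.3]
gripper_width: 91.3
gripper_force: 0.0
```

Run:
```python
from h import *
print(env.state()["ee_pos"])
f=wrist(); cv2.imwrite("pics/w4.png",cv2.cvtColor(f["pixels"][:260],cv2.COLOR_RGB2BGR)); look(f,["dish","dish_collar","jar_collar"])
```

```text
[567.64086389  33.84441314 204.63108677]
dish 0.89 [394.  93.  70.  70.] [635.8 157.3] size diff [-4. -1.] col [252. 250. 249.]
dish_collar 0.58 [393.  94.  88.  96.] [637.1 157.7] size diff [-1. -3.] col [112. 107. 106.]
jar_collar 0.92 [386. 189.  66.  64.] [634.1  64.1] size diff [2. 4.] col [108. 106. 105.]
```

View pics/w4.png

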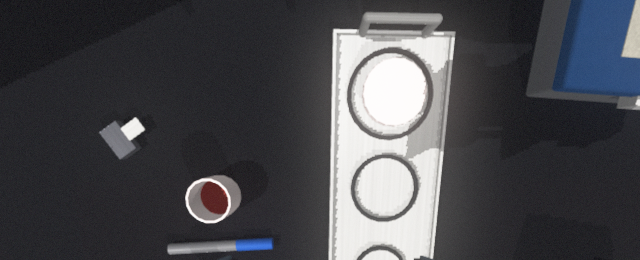

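The dish stands inside the large ring at (394,91), and the jar collar is at (634,64). Next I'll go to the jar.

Request:
{"method": "apply_moves", "body": {
  "delta_pos": [
    [-0.19, -0.33, 0],
    [-0.38, -0.66, 0],
    [-0.56, -1, 0],
    [-0.56, -1, 0]
  ],
  "rot": [
    [0, 0, 0],
    [0, 0, 0],
    [0, 0, 0],
    [0, 0, 0]
  ],
  "hand": [1, 1, 1, 1]
}}

```text
time_s: 12.38
ee_pos: [498.1, -85.0, 198.6]
ee_rot: [-179.8, 0.1, 90.0]
force: [-0.6, 1.1, -0.8]
gripper_width: 90.9
gripper_force: 0.0
```

Request:
{"method": "apply_moves", "body": {
  "delta_pos": [
    [-0.19, -0.33, 0],
    [-0.38, -0.66, 0],
    [-0.56, -1, 0],
    [-0.56, -1, 0]
  ],
  "rot": [
    [0, 0, 0],
    [0, 0, 0],
    [0, 0, 0],
    [0, 0, 0]
  ],
  "hand": [1, 1, 1, 1]
}}

```text
time_s: 12.72
ee_pos: [431.6, -205.4, 198.9]
ee_rot: [-179.9, 0.0, 89.9]
force: [1.7, -0.5, -0.2]
gripper_width: 90.9
gripper_force: 0.0
```

Request:
{"method": "apply_moves", "body": {
  "delta_pos": [
    [-0.19, -0.33, 0],
    [-0.38, -0.66, 0],
    [-0.56, -1, 0],
    [-0.56, -1, 0],
    [-0.56, -1, 0],
    [-0.56, -1, 0]
  ],
  "rot": [
    [0, 0, 0],
    [0, 0, 0],
    [0, 0, 0],
    [0, 0, 0],
    [0, 0, 0],
    [0, 0, 0]
  ],
  "hand": [1, 1, 1, 1, 1, 1]
}}

```text
time_s: 13.22
ee_pos: [366.7, -322.5, 198.9]
ee_rot: [-180.0, -0.1, 89.9]
force: [-0.5, 0.3, 0.4]
gripper_width: 91.2
gripper_force: 0.0
```

Run:
```python
from h import *
print(env.state()["ee_pos"])
f=wrist(); cv2.imwrite("pics/w5.png",cv2.cvtColor(f["pixels"][:270],cv2.COLOR_RGB2BGR)); look(f,["jar"])
```

```text
[ 366.65836164 -322.53470766  198.89432586]
jar 0.87 [223. 215.  55.  51.] [ 264.6 -313.3] size diff [4. 2.] col [200. 250. 250.]
jar 0.82 [320. 203.  48.  52.] [ 362.2 -300.8] size diff [1. 0.] col [255. 255. 255.]
```

View pics/w5.png

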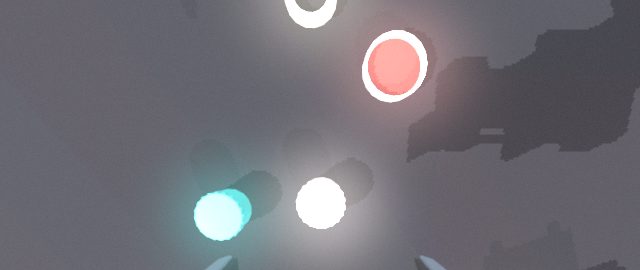

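The white lidded jar is at (320,203), with turquoise on its left at (223,215), so the white one is right. I'll descend and grip.

Request:
{"method": "apply_moves", "body": {
  "delta_pos": [
    [-0.022, 0.1, 0],
    [-0.022, 0.18, -0.2],
    [-0.022, 0.18, -0.5],
    [-0.022, 0.18, -0.8],
    [-0.022, 0.18, -0.917],
    [-0.022, 0.18, -0.917]
  ],
  "rot": [
    [0, 0, 0],
    [0, 0, 0],
    [0, 0, 0],
    [0, 0, 0],
    [0, 0, 0],
    [0, 0, 0]
  ],
  "hand": [1, 1, 1, 1, 1, 1]
}}

```text
time_s: 13.82
ee_pos: [361.7, -297.3, 86.7]
ee_rot: [-179.7, -0.3, 90.1]
force: [-0.5, 0.1, 0.5]
gripper_width: 91.2
gripper_force: 0.0
```

Request:
{"method": "apply_moves", "body": {
  "delta_pos": [
    [0, 0, -0.2],
    [0, 0, -0.4],
    [0, 0, -0.567],
    [0, 0, -0.567],
    [0, 0, -0.567]
  ],
  "rot": [
    [0, 0, 0],
    [0, 0, 0],
    [0, 0, 0],
    [0, 0, 0],
    [0, 0, 0]
  ],
  "hand": [1, 1, 1, 1, 1]
}}

```text
time_s: 14.23
ee_pos: [364.1, -300.5, 22.4]
ee_rot: [180.0, -0.0, 90.1]
force: [-0.4, -0.3, 0.6]
gripper_width: 90.9
gripper_force: 0.0
```

Request:
{"method": "apply_moves", "body": {
  "delta_pos": [
    [0, 0, 0],
    [0, 0, 0],
    [0, 0, 0],
    [0, 0, 0],
    [0, 0, 0],
    [0, 0, 0],
    [0, 0, 0],
    [0, 0, 0],
    [0, 0, 0],
    [0, 0, 0]
  ],
  "rot": [
    [0, 0, 0],
    [0, 0, 0],
    [0, 0, 0],
    [0, 0, 0],
    [0, 0, 0],
    [0, 0, 0],
    [0, 0, 0],
    [0, 0, 0],
    [0, 0, 0],
    [0, 0, 0]
  ],
  "hand": [0.75, 0.65, 0.6, 0.56, 0.53, 0.5, 0.45, 0.4, 0.35, 0.35],
  "newtons": 20
}}

```text
time_s: 15.07
ee_pos: [363.5, -301.2, 21.9]
ee_rot: [180.0, 0.0, 90.0]
force: [-0.1, -0.6, 2.9]
gripper_width: 45.2
gripper_force: 20.0
```

Request:
{"method": "apply_moves", "body": {
  "delta_pos": [
    [0, 0, 0.08],
    [0, 0, 0.2],
    [0, 0, 0.4],
    [0, 0, 0.6],
    [0, 0, 0.8],
    [0, 0, 0.83],
    [0, 0, 0.83]
  ],
  "rot": [
    [0, 0, 0],
    [0, 0, 0],
    [0, 0, 0],
    [0, 0, 0],
    [0, 0, 0],
    [0, 0, 0],
    [0, 0, 0]
  ],
  "hand": [0.35, 0.35, 0.35, 0.35, 0.35, 0.35, 0.35]
}}

```text
time_s: 15.65
ee_pos: [364.4, -301.9, 123.1]
ee_rot: [179.8, 0.2, 90.0]
force: [-0.5, 0.4, -1.3]
gripper_width: 45.4
gripper_force: 20.0
```

Request:
{"method": "apply_moves", "body": {
  "delta_pos": [
    [0.06, 0.08, 0],
    [0.2, 0.27, 0],
    [0.38, 0.51, 0],
    [0.563, 0.76, 0]
  ],
  "rot": [
    [0, 0, 0],
    [0, 0, 0],
    [0, 0, 0],
    [0, 0, 0]
  ],
  "hand": [0.35, 0.35, 0.35, 0.35]
}}

```text
time_s: 15.98
ee_pos: [430.5, -208.9, 119.9]
ee_rot: [-179.9, -0.1, 89.9]
force: [0.2, -1.0, 0.1]
gripper_width: 45.2
gripper_force: 20.0
```

Request:
{"method": "apply_moves", "body": {
  "delta_pos": [
    [0.14, 0.19, 0],
    [0.28, 0.38, 0],
    [0.42, 0.57, 0],
    [0.563, 0.76, 0]
  ],
  "rot": [
    [0, 0, 0],
    [0, 0, 0],
    [0, 0, 0],
    [0, 0, 0]
  ],
  "hand": [0.35, 0.35, 0.35, 0.35]
}}

```text
time_s: 16.32
ee_pos: [498.2, -117.1, 119.7]
ee_rot: [-179.8, -0.0, 90.0]
force: [0.6, 0.4, -1.0]
gripper_width: 45.5
gripper_force: 20.0
```

Request:
{"method": "apply_moves", "body": {
  "delta_pos": [
    [0.14, 0.19, 0],
    [0.28, 0.38, 0],
    [0.42, 0.57, 0],
    [0.563, 0.76, 0]
  ],
  "rot": [
    [0, 0, 0],
    [0, 0, 0],
    [0, 0, 0],
    [0, 0, 0]
  ],
  "hand": [0.35, 0.35, 0.35, 0.35]
}}

```text
time_s: 16.65
ee_pos: [565.7, -26.2, 119.5]
ee_rot: [-179.8, -0.0, 90.0]
force: [0.5, -0.9, -1.8]
gripper_width: 45.3
gripper_force: 20.0
```

Request:
{"method": "apply_moves", "body": {
  "delta_pos": [
    [0.14, 0.19, 0],
    [0.28, 0.38, 0],
    [0.42, 0.57, 0],
    [0.52, 0.7, 0],
    [0.563, 0.76, 0],
    [0.563, 0.76, 0]
  ],
  "rot": [
    [0, 0, 0],
    [0, 0, 0],
    [0, 0, 0],
    [0, 0, 0],
    [0, 0, 0],
    [0, 0, 0]
  ],
  "hand": [0.35, 0.35, 0.35, 0.35, 0.35, 0.35]
}}

```text
time_s: 17.15
ee_pos: [633.7, 65.0, 119.4]
ee_rot: [-179.9, 0.0, 90.1]
force: [0.0, -0.0, -0.4]
gripper_width: 45.2
gripper_force: 20.0
```

Request:
{"method": "apply_moves", "body": {
  "delta_pos": [
    [0, -0.005, -0.1],
    [0, -0.005, -0.25],
    [0, -0.005, -0.45],
    [0, -0.005, -0.6],
    [0, -0.005, -0.7],
    [0, -0.005, -0.74],
    [0, -0.005, -0.74],
    [0, -0.005, -0.74]
  ],
  "rot": [
    [0, 0, 0],
    [0, 0, 0],
    [0, 0, 0],
    [0, 0, 0],
    [0, 0, 0],
    [0, 0, 0],
    [0, 0, 0],
    [0, 0, 0]
  ],
  "hand": [0.35, 0.35, 0.35, 0.35, 0.35, 0.35, 0.35, 0.35]
}}

```text
time_s: 17.82
ee_pos: [634.0, 62.6, 33.1]
ee_rot: [180.0, 0.0, 90.0]
force: [-0.3, -0.5, -1.6]
gripper_width: 45.6
gripper_force: 20.0
```

Run:
```python
from h import *
print(env.state()["ee_pos"],env.state()["force"])
f=viewer.grab_frame("scene"); cv2.imwrite("pics/s6.png",cv2.cvtColor(cv2.resize(f["pixels"][220:380,300:500],(800,600)),cv2.COLOR_RGB2BGR))
look(f,["jar_collar","vial_collar"])
```

```text
[634.02602281  62.5953516   33.07127018] [-0.34346863 -0.52232483 -1.56008916]
jar_collar 0.54 [388. 307.  40.  36.] [633.8  62.6] size diff [ 1. -1.] col [121. 116. 112.]
vial_collar 0.63 [346. 333.  37.  26.] [634.5 -32.2] size diff [-2.  5.] col [109. 105. 101.]
```

View pics/s6.png

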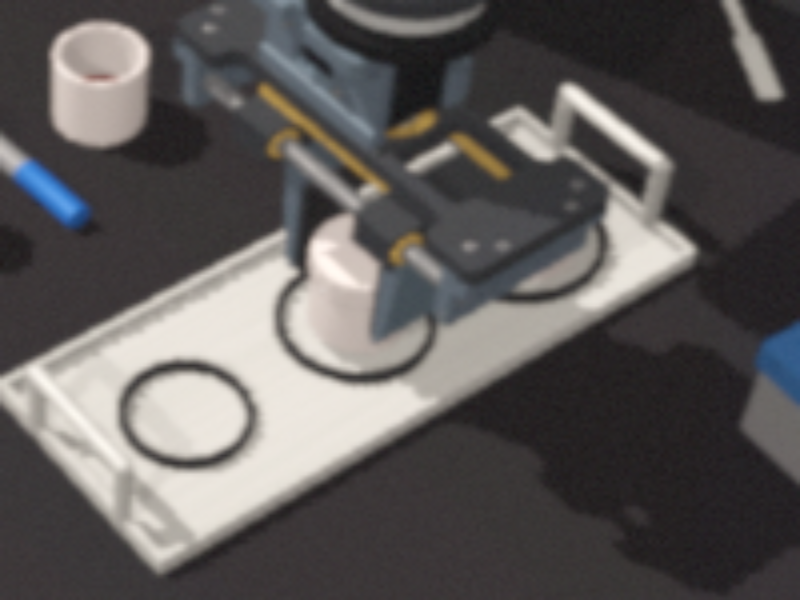

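The jar hovers upright inside the middle ring, at crop pixel (350,300). I'll lower it gently.

Request:
{"method": "apply_moves", "body": {
  "delta_pos": [
    [0, 0, -0.015],
    [0, 0, -0.03],
    [0, 0, -0.042],
    [0, 0, -0.052],
    [0, 0, -0.058],
    [0, 0, -0.062],
    [0, 0, -0.062]
  ],
  "rot": [
    [0, 0, 0],
    [0, 0, 0],
    [0, 0, 0],
    [0, 0, 0],
    [0, 0, 0],
    [0, 0, 0],
    [0, 0, 0]
  ],
  "hand": [0.35, 0.35, 0.35, 0.35, 0.35, 0.35, 0.35]
}}

```text
time_s: 18.55
ee_pos: [633.7, 63.0, 25.0]
ee_rot: [-180.0, 0.0, 90.0]
force: [0.3, 0.0, -0.8]
gripper_width: 45.5
gripper_force: 20.0
```

Request:
{"method": "apply_moves", "body": {
  "delta_pos": [
    [0, 0, -0.004],
    [0, 0, -0.008],
    [0, 0, -0.008]
  ],
  "rot": [
    [0, 0, 0],
    [0, 0, 0],
    [0, 0, 0]
  ],
  "hand": [0.35, 0.35, 0.35]
}}

```text
time_s: 18.8
ee_pos: [633.9, 63.0, 24.9]
ee_rot: [180.0, -0.0, 90.0]
force: [-1.4, -0.6, 4.9]
gripper_width: 45.4
gripper_force: 20.0
```

Request:
{"method": "apply_moves", "body": {
  "delta_pos": [
    [0, 0, 0],
    [0, 0, 0],
    [0, 0, 0],
    [0, 0, 0],
    [0, 0, 0.02],
    [0, 0, 0.1],
    [0, 0, 0.35],
    [0, 0, 0.7],
    [0, 0, 1],
    [0, 0, 1]
  ],
  "rot": [
    [0, 0, 0],
    [0, 0, 0],
    [0, 0, 0],
    [0, 0, 0],
    [0, 0, 0],
    [0, 0, 0],
    [0, 0, 0],
    [0, 0, 0],
    [0, 0, 0],
    [0, 0, 0]
  ],
  "hand": [0.55, 0.6, 0.7, 0.8, 0.9, 0.9, 0.9, 0.9, 1, 1]
}}

```text
time_s: 19.63
ee_pos: [638.7, 63.5, 153.6]
ee_rot: [179.0, -0.1, 90.0]
force: [1.5, 0.1, 1.8]
gripper_width: 90.7
gripper_force: 0.0
```

Request:
{"method": "apply_moves", "body": {
  "delta_pos": [
    [-0.25, 0.19, 0.1],
    [-0.5, 0.38, 0.18],
    [-0.772, 0.58, 0.18],
    [-0.772, 0.58, 0.18]
  ],
  "rot": [
    [0, 0, 0],
    [0, 0, 0],
    [0, 0, 0],
    [0, 0, 0]
  ],
  "hand": [1, 1, 1, 1]
}}

```text
time_s: 19.97
ee_pos: [535.6, 135.5, 166.9]
ee_rot: [-179.8, -0.1, 90.2]
force: [-1.4, -1.2, 0.0]
gripper_width: 91.3
gripper_force: 0.0
```

Request:
{"method": "apply_moves", "body": {
  "delta_pos": [
    [-0.25, 0.19, 0.1],
    [-0.5, 0.38, 0.18],
    [-0.772, 0.58, 0.18],
    [-0.772, 0.58, 0.18]
  ],
  "rot": [
    [0, 0, 0],
    [0, 0, 0],
    [0, 0, 0],
    [0, 0, 0]
  ],
  "hand": [1, 1, 1, 1]
}}

```text
time_s: 20.3
ee_pos: [443.8, 204.8, 188.4]
ee_rot: [-179.9, -0.1, 90.2]
force: [-0.6, -0.1, 0.3]
gripper_width: 91.5
gripper_force: 0.0
```

Request:
{"method": "apply_moves", "body": {
  "delta_pos": [
    [-0.25, 0.19, 0.1],
    [-0.5, 0.38, 0.18],
    [-0.772, 0.58, 0.18],
    [-0.772, 0.58, 0.18],
    [-0.772, 0.58, 0.18],
    [-0.772, 0.58, 0.18]
  ],
  "rot": [
    [0, 0, 0],
    [0, 0, 0],
    [0, 0, 0],
    [0, 0, 0],
    [0, 0, 0],
    [0, 0, 0]
  ],
  "hand": [1, 1, 1, 1, 1, 1]
}}

```text
time_s: 20.8
ee_pos: [356.5, 271.7, 209.2]
ee_rot: [179.9, 0.0, 90.0]
force: [0.5, 0.1, 0.0]
gripper_width: 91.2
gripper_force: 0.0
```

Run:
```python
from h import *
print(env.state()["ee_pos"])
f=wrist(); cv2.imwrite("pics/w7.png",cv2.cvtColor(f["pixels"][:300],cv2.COLOR_RGB2BGR)); look(f,["vial"])
f=viewer.grab_frame("scene"); save(f,"s7.png"); look(f,["dish","jar","vial","vial_collar"])
f=viewer.grab_frame("top"); look(f,["dish","jar","vial_collar"])
```

```text
[356.52487406 271.68437047 209.18457383]
vial 0.69 [327. 200.  42.  38.] [358.5 297. ] size diff [-5.  5.] col [254. 254. 254.]
dish 0.67 [429. 279.  34.  34.] [634.3 160.2] size diff [ 1. -0.] col [235. 225. 218.]
jar 0.77 [ 96. 268.  31.  32.] [ 265. -313.] size diff [2. 5.] col [ 40. 159. 152.]
jar 0.71 [390. 299.  26.  34.] [633.4  64.1] size diff [3. 4.] col [221. 211. 204.]
vial 0.96 [405. 149.  18.  36.] [342.1 363.6] size diff [ 1. -0.] col [182. 100.  26.]
vial 0.82 [387. 162.  24.  35.] [354.4 300.6] size diff [-5.  1.] col [185. 173. 166.]
vial_collar 0.59 [345. 331.  36.  31.] [630.8 -30.6] size diff [-1. -1.] col [119. 115. 111.]
dish 0.95 [275. 169.  25.  25.] [634.7 160. ] size diff [1. 3.] col [253. 250. 248.]
dish 0.35 [317. 171. 136.  50.] [630.7  59. ] size diff [-110.  -22.] col [229. 226. 216.]
jar 0.79 [484. 330.  27.  20.] [ 262.7 -316.1] size diff [-1.  2.] col [  1. 213. 203.]
jar 0.65 [315. 167.  19.  23.] [635.3  64. ] size diff [1. 2.] col [248. 244. 240.]
vial_collar 0.6 [355. 174.  20.  29.] [626.4 -29.9] size diff [ 5. -4.] col [131. 126. 119.]
```

View pics/w7.png

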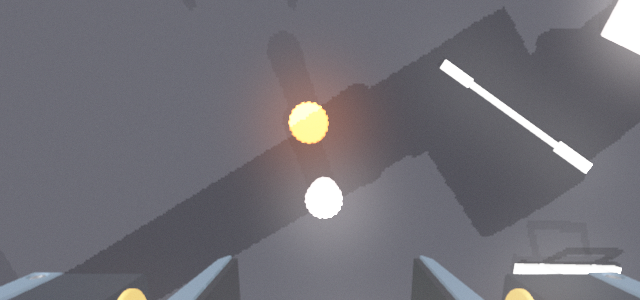

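View pics/s7.png

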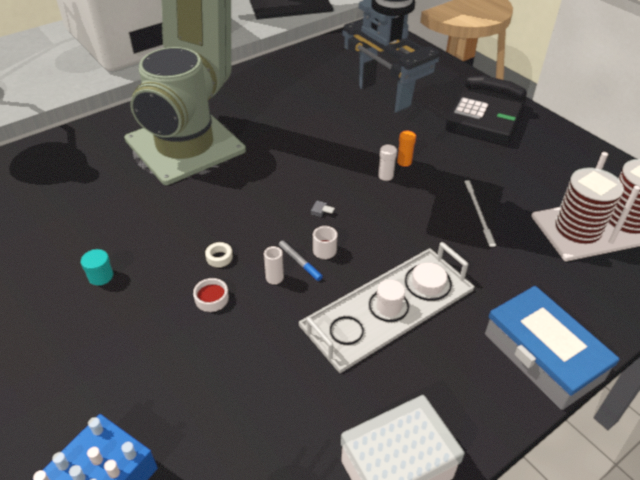

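The dish and jar stand in their rings (scene (429,279) and (390,299)). The wrist view shows the white vial at (324,198) and the orange one beyond it at (309,122). I'll grip the white vial by its cap.

Request:
{"method": "apply_moves", "body": {
  "delta_pos": [
    [0, 0.12, 0],
    [0, 0.228, -0.1],
    [0, 0.228, -0.35],
    [0, 0.228, -0.6],
    [0, 0.228, -0.8],
    [0, 0.228, -0.8],
    [0, 0.228, -0.8]
  ],
  "rot": [
    [0, 0, 0],
    [0, 0, 0],
    [0, 0, 0],
    [0, 0, 0],
    [0, 0, 0],
    [0, 0, 0],
    [0, 0, 0]
  ],
  "hand": [1, 1, 1, 1, 1, 1, 1]
}}

```text
time_s: 21.93
ee_pos: [355.4, 298.9, 112.5]
ee_rot: [-179.9, 0.1, 90.0]
force: [0.5, 0.5, -0.3]
gripper_width: 91.2
gripper_force: 0.0
```

Request:
{"method": "apply_moves", "body": {
  "delta_pos": [
    [0, 0, -0.2],
    [0, 0, -0.4],
    [0, 0, -0.592],
    [0, 0, -0.592],
    [0, 0, -0.592]
  ],
  "rot": [
    [0, 0, 0],
    [0, 0, 0],
    [0, 0, 0],
    [0, 0, 0],
    [0, 0, 0]
  ],
  "hand": [1, 1, 1, 1, 1]
}}

```text
time_s: 22.35
ee_pos: [356.5, 299.7, 42.9]
ee_rot: [180.0, -0.0, 90.0]
force: [0.5, -0.1, 0.2]
gripper_width: 91.7
gripper_force: 0.0
```

Request:
{"method": "apply_moves", "body": {
  "delta_pos": [
    [0, 0, 0],
    [0, 0, 0],
    [0, 0, 0],
    [0, 0, 0],
    [0, 0, 0],
    [0, 0, 0],
    [0, 0, 0],
    [0, 0, 0],
    [0, 0, 0],
    [0, 0, 0]
  ],
  "rot": [
    [0, 0, 0],
    [0, 0, 0],
    [0, 0, 0],
    [0, 0, 0],
    [0, 0, 0],
    [0, 0, 0],
    [0, 0, 0],
    [0, 0, 0],
    [0, 0, 0],
    [0, 0, 0]
  ],
  "hand": [0.75, 0.6, 0.5, 0.46, 0.42, 0.38, 0.34, 0.3, 0.26, 0.22],
  "newtons": 15
}}

```text
time_s: 23.18
ee_pos: [355.8, 299.1, 41.8]
ee_rot: [-180.0, 0.0, 90.0]
force: [-0.6, 0.5, 0.0]
gripper_width: 32.8
gripper_force: 15.0
```

Request:
{"method": "apply_moves", "body": {
  "delta_pos": [
    [0, 0, 0],
    [0, 0, 0.06],
    [0, 0, 0.2],
    [0, 0, 0.4],
    [0, 0, 0.6],
    [0, 0, 0.75],
    [0, 0, 0.83],
    [0, 0, 0.83]
  ],
  "rot": [
    [0, 0, 0],
    [0, 0, 0],
    [0, 0, 0],
    [0, 0, 0],
    [0, 0, 0],
    [0, 0, 0],
    [0, 0, 0],
    [0, 0, 0]
  ],
  "hand": [0.2, 0.2, 0.2, 0.2, 0.2, 0.2, 0.2, 0.2],
  "newtons": 20
}}

```text
time_s: 23.85
ee_pos: [357.0, 300.1, 143.8]
ee_rot: [179.8, -0.2, 90.0]
force: [0.4, 0.3, 0.5]
gripper_width: 32.6
gripper_force: 20.0
```

Request:
{"method": "apply_moves", "body": {
  "delta_pos": [
    [0.08, -0.09, 0],
    [0.22, -0.26, 0],
    [0.4, -0.48, 0],
    [0.58, -0.7, 0],
    [0.764, -0.914, 0]
  ],
  "rot": [
    [0, 0, 0],
    [0, 0, 0],
    [0, 0, 0],
    [0, 0, 0],
    [0, 0, 0]
  ],
  "hand": [0.2, 0.2, 0.2, 0.2, 0.2]
}}

```text
time_s: 24.27
ee_pos: [447.2, 188.0, 140.2]
ee_rot: [-179.9, 0.1, 90.0]
force: [1.2, -0.0, -0.2]
gripper_width: 32.5
gripper_force: 20.0
```

Request:
{"method": "apply_moves", "body": {
  "delta_pos": [
    [0.18, -0.22, 0],
    [0.36, -0.44, 0],
    [0.54, -0.66, 0],
    [0.68, -0.81, 0],
    [0.764, -0.914, 0]
  ],
  "rot": [
    [0, 0, 0],
    [0, 0, 0],
    [0, 0, 0],
    [0, 0, 0],
    [0, 0, 0]
  ],
  "hand": [0.2, 0.2, 0.2, 0.2, 0.2]
}}

```text
time_s: 24.68
ee_pos: [540.2, 77.5, 139.9]
ee_rot: [-179.9, 0.0, 89.9]
force: [-0.6, 0.4, -0.6]
gripper_width: 32.3
gripper_force: 20.0
```

Request:
{"method": "apply_moves", "body": {
  "delta_pos": [
    [0.18, -0.22, 0],
    [0.36, -0.44, 0],
    [0.54, -0.66, 0],
    [0.68, -0.81, 0],
    [0.764, -0.914, 0],
    [0.764, -0.914, 0],
    [0.764, -0.914, 0]
  ],
  "rot": [
    [0, 0, 0],
    [0, 0, 0],
    [0, 0, 0],
    [0, 0, 0],
    [0, 0, 0],
    [0, 0, 0],
    [0, 0, 0]
  ],
  "hand": [0.2, 0.2, 0.2, 0.2, 0.2, 0.2, 0.2]
}}

```text
time_s: 25.27
ee_pos: [630.1, -30.3, 139.6]
ee_rot: [-179.8, -0.0, 89.9]
force: [-0.2, 0.4, 0.6]
gripper_width: 32.1
gripper_force: 20.0
```

Request:
{"method": "apply_moves", "body": {
  "delta_pos": [
    [0, 0, -0.1],
    [0, 0, -0.25],
    [0, 0, -0.45],
    [0, 0, -0.6],
    [0, 0, -0.7],
    [0, 0, -0.73],
    [0, 0, -0.73],
    [0, 0, -0.73]
  ],
  "rot": [
    [0, 0, 0],
    [0, 0, 0],
    [0, 0, 0],
    [0, 0, 0],
    [0, 0, 0],
    [0, 0, 0],
    [0, 0, 0],
    [0, 0, 0]
  ],
  "hand": [0.2, 0.2, 0.2, 0.2, 0.2, 0.2, 0.2, 0.2]
}}

```text
time_s: 25.93
ee_pos: [631.2, -29.4, 54.6]
ee_rot: [179.9, -0.0, 90.0]
force: [-0.4, -0.1, 0.3]
gripper_width: 32.7
gripper_force: 20.0
```

Run:
```python
from h import *
print(env.state()["ee_pos"],env.state()["force"])
f=viewer.grab_frame("scene"); cv2.imwrite("pics/s8.png",cv2.cvtColor(cv2.resize(f["pixels"][220:380,280:480],(800,600)),cv2.COLOR_RGB2BGR))
look(f,["vial","vial_collar","jar"])
```

```text
[631.24304303 -29.44875714  54.61774134] [-0.44985863 -0.07537734  0.32315698]
vial 0.64 [346. 319.  26.  36.] [629.5 -29.5] size diff [-5.  7.] col [192. 180. 173.]
vial 0.42 [407. 162.   8.   8.] [381.1 335.2] size diff [11. 28.] col [167.  93.  31.]
vial_collar 0.79 [346. 333.  34.  23.] [635.8 -31.6] size diff [2. 8.] col [112. 108. 104.]
jar 0.65 [ 96. 268.  33.  37.] [ 265.5 -313.6] size diff [-0.  0.] col [ 42. 162. 155.]
```

View pics/s8.png

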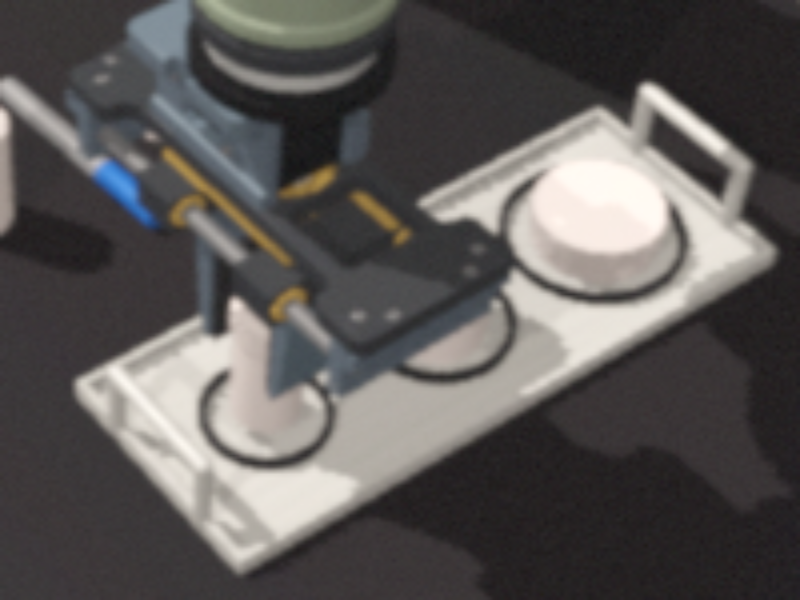

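Run:
```python
from h import *
f=viewer.grab_frame("scene")
def cr(p): return ((p-[280,220])*[4,3.75]).round()
a=np.linspace(0,6.28,90)
for nm,c,r,z in(("vial now",(631,-29.5),15.5,12.8),("vial down",(631,-29.5),15.5,3),("ring",(634,-31),29.5,9),("ring",(631,-29.5),29.5,9)):
    q=np.array([proj(f,(c[0]+r*np.cos(t),c[1]+r*np.sin(t),z)) for t in a]); print(nm,cr(q.min(0)),cr(q.max(0)))
g=cv2.cvtColor(f["pixels"],cv2.COLOR_RGB2GRAY); m=(g[310:352,325:368]<75)
ys,xs=np.nonzero(m); print(cr(np.array([xs.min()+325,ys.min()+310])),cr(np.array([xs.max()+325,ys.max()+310])))
```

```text
vial now [226. 378.] [300. 434.]
vial down [225. 391.] [299. 447.]
ring [194. 364.] [334. 472.]
ring [192. 359.] [333. 466.]
[208. 338.] [348. 461.]
```

The vial hangs upright over the smallest ring. Projecting its base gives a footprint well inside the ring, so I'll lower it.

Request:
{"method": "apply_moves", "body": {
  "delta_pos": [
    [0, 0, -0.015],
    [0, 0, -0.035],
    [0, 0, -0.05],
    [0, 0, -0.06],
    [0, 0, -0.067],
    [0, 0, -0.071],
    [0, 0, -0.071],
    [0, 0, -0.071]
  ],
  "rot": [
    [0, 0, 0],
    [0, 0, 0],
    [0, 0, 0],
    [0, 0, 0],
    [0, 0, 0],
    [0, 0, 0],
    [0, 0, 0],
    [0, 0, 0]
  ],
  "hand": [0.2, 0.2, 0.2, 0.2, 0.2, 0.2, 0.2, 0.2]
}}

```text
time_s: 26.85
ee_pos: [630.9, -29.9, 45.4]
ee_rot: [180.0, 0.0, 90.0]
force: [0.1, -0.2, -0.6]
gripper_width: 32.6
gripper_force: 20.0
```

Request:
{"method": "apply_moves", "body": {
  "delta_pos": [
    [0, 0, -0.003],
    [0, 0, -0.006],
    [0, 0, -0.006]
  ],
  "rot": [
    [0, 0, 0],
    [0, 0, 0],
    [0, 0, 0]
  ],
  "hand": [0.2, 0.2, 0.2]
}}

```text
time_s: 27.1
ee_pos: [631.0, -29.9, 44.9]
ee_rot: [180.0, 0.0, 90.0]
force: [0.2, -0.6, 0.7]
gripper_width: 32.3
gripper_force: 20.0
```

Request:
{"method": "apply_moves", "body": {
  "delta_pos": [
    [0, 0, -0.003],
    [0, 0, -0.006],
    [0, 0, -0.006]
  ],
  "rot": [
    [0, 0, 0],
    [0, 0, 0],
    [0, 0, 0]
  ],
  "hand": [0.2, 0.2, 0.2]
}}

```text
time_s: 27.35
ee_pos: [631.1, -29.9, 44.8]
ee_rot: [180.0, 0.0, 90.0]
force: [-1.4, 0.6, 5.4]
gripper_width: 32.4
gripper_force: 20.0
```

Contact with the tray floor. I'll release, rise straight up and check.

Request:
{"method": "apply_moves", "body": {
  "delta_pos": [
    [0, 0, 0],
    [0, 0, 0],
    [0, 0, 0],
    [0, 0, 0],
    [0, 0, 0],
    [0, 0, 0.1],
    [0, 0, 0.35],
    [0, 0, 0.7],
    [0, 0, 1],
    [0, 0, 1]
  ],
  "rot": [
    [0, 0, 0],
    [0, 0, 0],
    [0, 0, 0],
    [0, 0, 0],
    [0, 0, 0],
    [0, 0, 0],
    [0, 0, 0],
    [0, 0, 0],
    [0, 0, 0],
    [0, 0, 0]
  ],
  "hand": [0.4, 0.5, 0.65, 0.8, 0.9, 0.9, 0.9, 0.9, 1, 1]
}}

```text
time_s: 28.18
ee_pos: [635.6, -30.1, 173.5]
ee_rot: [179.0, 0.1, 90.0]
force: [1.1, 0.1, 0.3]
gripper_width: 90.5
gripper_force: 0.0
```

Request:
{"method": "apply_moves", "body": {
  "delta_pos": [
    [-0.2, -0.3, 0.1],
    [-0.4, -0.6, 0.2],
    [-0.5, -0.9, 0.3],
    [-0.5, -0.9, 0.3],
    [-0.5, -0.9, 0.3],
    [-0.5, -0.9, 0.3]
  ],
  "rot": [
    [0, 0, 0],
    [0, 0, 0],
    [0, 0, 0],
    [0, 0, 0],
    [0, 0, 0],
    [0, 0, 0]
  ],
  "hand": [1, 1, 1, 1, 1, 1]
}}

```text
time_s: 28.68
ee_pos: [571.0, -137.8, 200.4]
ee_rot: [179.9, -0.0, 89.9]
force: [-0.1, 0.1, 0.3]
gripper_width: 91.3
gripper_force: 0.0
```

Run:
```python
from h import *
f=viewer.grab_frame("scene"); cv2.imwrite("pics/s9.png",cv2.cvtColor(cv2.resize(f["pixels"][120:390,60:480],(798,513)),cv2.COLOR_RGB2BGR))
look(f,["dish","jar","vial","open_dish","open_jar","open_vial"])
f=viewer.grab_frame("top"); look(f,["dish","jar","vial"])
```

```text
dish 0.56 [427. 281.  34.  31.] [634.8 154.7] size diff [2. 3.] col [205. 193. 186.]
jar 0.96 [ 98. 267.  31.  34.] [ 265.1 -310.8] size diff [2. 3.] col [ 42. 163. 155.]
jar 0.72 [270. 272.   9.  25.] [459.1 -66.4] size diff [18. 12.] col [190. 178. 171.]
jar 0.65 [389. 298.  24.  38.] [631.5  63.8] size diff [ 5. -0.] col [222. 213. 206.]
vial 0.69 [347. 334.  32.  24.] [654.7 -48.1] size diff [-10.  19.] col [105. 101.  97.]
vial 0.64 [405. 151.  22.  30.] [349.  358.5] size diff [-3.  6.] col [185. 104.  28.]
vial 0.59 [348. 320.  25.  42.] [632.6 -27.5] size diff [-3.  1.] col [201. 190. 183.]
open_dish 0.96 [210. 296.  38.  34.] [ 434.1 -176.4] size diff [-3. -0.] col [181. 128. 120.]
open_dish 0.64 [348. 318.  27.  44.] [614.  -12.2] size diff [ 8. -9.] col [203. 192. 185.]
open_jar 0.72 [326. 243.  25.  26.] [457.9  59.8] size diff [-2.  7.] col [183. 170. 163.]
open_vial 0.76 [271. 272.   5.  22.] [467.4 -69.9] size diff [15. 16.] col [195. 182. 175.]
dish 0.61 [276. 170.  27.  28.] [633.2 157.3] size diff [-1. -0.] col [228. 215. 202.]
jar 0.93 [318. 167.  23.  22.] [636.4  58.1] size diff [-2.  3.] col [248. 243. 239.]
jar 0.87 [482. 328.  27.  21.] [ 268.3 -312.3] size diff [-1.  1.] col [  2. 208. 198.]
vial 0.59 [180. 292.  25.  19.] [336.5 362. ] size diff [-2. -0.] col [233. 132.   1.]
vial 0.56 [356. 167.  15.  22.] [631.8 -31.4] size diff [0. 1.] col [233. 223. 214.]
```

View pics/s9.png

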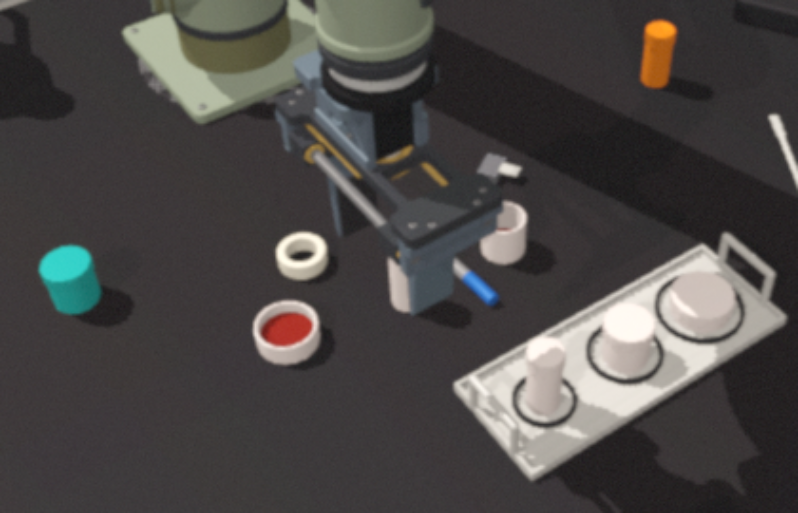

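All three sealed containers stand upright inside their own rings: vial at crop (545,378), jar at (627,340) and dish at (700,302). The open containers haven't moved, and the gripper is clear.

```bash
python3 -c "
from workcell import env
print(env.job_done())"
```

```text
the job is handed in; nothing more can be done
None
```

I set the sealed dish, jar and vial upright in their own collars in the tray, left the open containers where they stood, and handed the job in at about 29 s; the hand-in call gave no verdict.

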